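Clamp a bag base in the gluing jig

TASK

The leather-covered bag base lies loose in the channel of the gluing jig. Push it with a fingertip along the channel until it is fully home against the end stop, then push the toggle clamp's handle over and down until it snaps past centre into its clamped position and the rubber foot holds the base. Touch and push only: do not pick up the base, and leave the other things on the bench where they stand.

Things in the scene. Friction and masses are not known exactly. Their poses are not given: they have to be found in the camera images.
- jig: Gluing jig fixed to the bench: plywood board 15 mm thick (x -110 to +80, y -58 to +110 mm). Origin on the bench, below where the clamp foot lands; x runs along the channel to the end stop, y towards the clamp, z up. Channel 79 mm wide, centred on y 0, between guide strips 12 wide, 8 high, x -60 to +52. Clamp base at x 0 +-20, y 53 to 109.
- stop_face (a point): Middle of the face of the jig's end stop (a wooden strip 14 mm high, 103 mm long), at jig x +55, y 0, 22 mm above the bench. The bag base is home when its far end touches this face.
- bag_base: Loose stiff bag base, dark brown leather, 110 (x) x 76 (y) x 12 mm, 80 to 170 g, flat in the channel, four 4.5 mm brass feet up at x +-43, y +-26. Origin: centre of its underside, 15 mm above the bench. Starts 18 to 40 mm short of the stop; slides to jig +x with about 1 N, pushed on its free near end (its x -55). Home, its origin is at jig x 0 and its near end 5 mm inside the guides' ends.
- clamp_handle (a joint): Toggle clamp handle, angle between handle and clamp arm (rad): 0 open, about 2.1 dead centre, 2.22 clamped at its stop. Open, the handle rises at 62 degrees, leaning to jig +y; stiff pivots hold it where left. Pushed over to +y and down in the plane jig x 0 it folds the arm onto the base; near the end it takes up to 10 N, then snaps past centre, nearly level, and stays.
- handle_end (a point): On the axis of the handle's black grip (17 mm thick, 64 mm long) at its outer end; its rounding reaches 8.5 mm farther. As the handle goes over this point moves in the plane jig x 0 through (y, z above bench, handle's rise in degrees): open 120, 119, 62; 148, 114, 50; 161, 112, 42; 170, 107, 34; 175, 100, 28; 185, 75, 13; clamped 188, 56, 2.
- clamp_arm: Steel clamp arm, 18 mm wide, 73 mm long from its pivot at jig y 63, 45 mm above the bench, with a rubber foot 21 mm across 63 mm out. Origin: its pivot. Open it leans over the channel, 68 degrees up, its tip at jig y 36, z 115, its foot at y 23, z 97. Clamped it is level and its foot presses the middle of the base (jig x 0, y 0) with about 9 N.
- thread_cone: Bystander: cone of black thread, 54 mm across, 88 mm tall, standing beyond the end stop. Origin: centre of its underside.
- glue_jar: Bystander: small jar, 56 mm across, 75 mm tall, standing beyond the end stop. Origin: centre of its underside.
- brush_pot: Bystander: white pot with brushes, 76 mm across, 190 mm tall with its brushes, at the far corner of the jig on the side away from the clamp. Origin: centre of its underside.
- glue_brush: Bystander: brush 160 mm long lying beside the jig on the side away from the clamp, along the jig's x. Origin: under its middle.
Mind the look-alikes: they are no part of the job. What is meant by the bag_base is not green, and is the larger of those in its own colour.

How it is judged:
On the way, in this order (a step that is already met when the one before it is completed fails the run):
1. the bag base is home against the end stop (gap under 2 mm) while the clamp is still open (x of bag_base in the frame of jig above -0.002 m and value of joint clamp_handle below 0.8 rad), for 0.2 s.
2. the clamp handle has snapped past centre into its clamped position (value of joint clamp_handle above 2.17 rad), for 0.2 s.
At the end, for the whole second after the job is handed in: The clamp handle is past centre at its stop (joint above 2.17), its foot presses the bag base with more than 3 N, and the base is at rest and home within 2 mm of the end stop (value of joint clamp_handle above 2.17 rad and contact force between clamp_arm and bag_base above 3 N and x of bag_base in the frame of jig above -0.002 m and linear speed of bag_base below 0.01 m/s); the robot touches nothing.
It fails at once if the bag base is lifted more than 8 mm off the jig (z of bag_base in the frame of jig above 0.023 m).
It fails at once if the thread cone is moved more than 20 mm (distance of thread_cone from where it was at the start of the episode above 0.02 m).
It fails at once if the glue jar is moved more than 20 mm (distance of glue_jar from where it was at the start of the episode above 0.02 m).
It fails at once if the brush pot is moved more than 20 mm (distance of brush_pot from where it was at the start of the episode above 0.02 m).
It fails at once if the glue brush is moved more than 20 mm (distance of glue_brush from where it was at the start of the episode above 0.02 m).
It also fails if it takes over 45 s, if anything falls off the work surface, if the arm or the gripper's body presses on something with over 40 N, if the wrist force passes 120 N, or if a joint passes its speed limit or range.

ROBOT

A 7-joint arm with a two-finger parallel gripper is mounted at the origin on the work surface. World frame = base frame: x ahead of the robot, y to its left, z up, the work surface at z = 0. Lengths are in m, angles in rad, forces in N, time in s.
With the tool pointing down it reaches from about 0.35 to 0.9 m from the base axis. Payload 8.1 kg.
Tool frame: the origin (TCP) lies where the fingers leave the gripper's body, on its centre line; the fingertips stand 66 mm ahead of it and the grasp point (between the pads) lies 47 mm ahead of it (arm.tip_reach is the distance from the TCP to the fingertips, in m); z points along the fingers, y is the direction in which the jaws open and shut (so a half turn about z gives the same grasp; the last joint's range is limited). The gripper opens to 92 mm and grips with 3 to 60 N. Pads are 19 mm wide; open, the fingers measure 130 mm over their backs; the gripper's body (75 mm by 190 mm) begins 47 mm behind the grasp point.
Start: joints at [1.104, 0.434, 0.025, 1.573, -0.012, 1.134, -0.075], TCP at [0.222, -0.584, 0.292] pointing down, gripper open.
Joint ranges: [-2.62, 2.62], [-0.44, 2.09], [-1.27, 1.32], [0.08, 2.57], [-1.32, 4.46], [0.12, 2], [-2.74, 2.74]. Speed limits (rad/s): [2.22, 2.22, 3.01, 3.01, 3.14, 3.14, 3.14].

INTERFACE

Orientations are given as a rotation vector (axis times angle).
In Python, from cell import arm gives the robot as it stands.
- The arm moves only by the tool carry_out, never from a script. Its argument "plan" is a list of rows, each a list of 5 numbers: the shift along the world's x, y, z in cm, then the turn about the world's z in rad, then the finger opening in cm, from 0 to 9.18. In form: [[tx, ty, tz, spin, fingers], ...]. A call has 1 to 20 rows; each row is the pose to reach, as a shift and turn from the pose measured when the call began; what a row does not reach only later rows make up. A row lasts 1/10 s, in which the tool goes at most 50 mm and 8.59 degrees, less where a joint would pass 70% of its speed; a pose out of reach is approached as far as the arm can. A call with a gripper value outside its range is refused whole. The fingers move at their own pace and stop on an object; "squeeze" is the grip in N (left out, the last holds). Time passes only in rows, so rows that repeat a pose let the fingers close. It gives the time, the measured TCP pose, the force and the opening at its end, in the units of the state.
- arm.observe(): the state, without advancing time (a new reading comes with each control period).
- arm.get_image(name): name is "side" or "top" or "wrist"; returns (picture, depth): 400x640x3 uint8, red, green, blue; 400x640 float32, m along the optical axis (not along the pixel's ray), 0 where there is no reading.
- arm.get_calibration(name): a dict with "intrinsics" (3x3 intrinsics, pixels), "rvec" (rotation vector, rad) and "tvec" (3), from world to camera coordinates, as OpenCV has them; the wrist camera has in their place "tool_from_camera" (4x4, takes a point from camera to tool coordinates, whose origin is the TCP and whose axes are the flange's). Camera axes: x right, y down, z forward; pixel columns grow to the right and rows downward; lengths in m; the calibration is good to about 2 mm. The wrist camera is an equidistant fisheye: a pixel r from the principal point sees the ray r / f radians off the axis. A picture is of the moment at which its call begins: read the wrist's pose just before it. get_calibration takes no time and is no camera call.
- arm.sign_off(): hands the job in, once; it reports no verdict.
The state is a dict: "clock": time; "joints": joint angles; "dq": joint speeds; "joint_efforts": joint torques, N m; "position": TCP position; "ee_rot": TCP orientation; "force": force on the tool from outside, world axes, zero at the start; "ft_torque": the same for the moment, N m; "width": opening from 0.0 (shut) to 1.0 (fully open).
Only numpy, scipy, OpenCV 4.12 (cv2) and the standard library are available. Lean on these libraries where they do the work, as an engineer would, in place of code of your own. Each camera call takes 0.05 s, during which the arm holds its last target. There are 200 camera calls.

## Working session

There is one attempt and no reset: what is moved stays moved. The work goes in short steps, Python scripts to look and compute and a tool call to move; the robot and the scene stay as the last step left them, time stands still between calls to the robot, and variables do not carry over. Pictures are saved under pics/ and viewed, about 8 in all and at most 12, crops included, and the job is handed in when it is done.

Besides the shell and the picture viewer there is one more tool, called after "Emit:" as name([rows], argument=value, ...), one row to a line, values as JSON. carry_out: Moves the arm, as the interface text tells. Its arguments: {"type":"object","properties":{"plan":{"type":"array"},"squeeze":{"type":"number"}},"required":["plan"]}

```bash
mkdir -p pics; ls; python3 - <<'E'
from cell import arm
import cv2,numpy as np
np.set_printoptions(precision=4,suppress=True)
print(arm.observe(), arm.tip_reach)
for n in ("top","side"):
    im,d=arm.get_image(n); np.savez(f"{n}0.npz",im=im,d=d)
    cv2.imwrite(f"pics/{n}0.png",im[:,:,::-1]); print(n,arm.get_calibration(n))
print(arm.get_calibration("wrist"))
E
```

```text
pics
{'clock': 0.0, 'joints': array([ 1.1045,  0.4352,  0.025 ,  1.5741, -0.0116,  1.134 , -0.0751]), 'dq': array([ 0.0004,  0.0003, -0.0006,  0.0013,  0.0006, -0.0006, -0.0012]), 'joint_efforts': array([ -0.0012, -66.7858,   0.9848, -31.4459,  -0.0607,   0.0427,
         0.0001]), 'position': array([ 0.2222, -0.5837,  0.2915]), 'ee_rot': array([-3.0883, -0.5679,  0.0007]), 'force': array([-0.8603, -0.6096, -0.1609]), 'ft_torque': array([-0.0106,  0.0113, -0.0303]), 'width': 0.9962383212065423} 0.0655
top {'intrinsics': array([[513.4127,   0.    , 321.6457],
       [  0.    , 513.4127, 194.6284],
       [  0.    ,   0.    ,   1.    ]]), 'rvec': array([ 2.1424, -2.1926,  0.107 ]), 'tvec': array([-0.043 ,  0.5158,  1.144 ])}
side {'intrinsics': array([[368.149 ,   0.    , 317.618 ],
       [  0.    , 368.149 , 204.6801],
       [  0.    ,   0.    ,   1.    ]]), 'rvec': array([ 2.341 , -0.1721,  0.0916]), 'tvec': array([-0.5045,  0.0525,  0.9667])}
{'intrinsics': array([[309.7069,   0.    , 319.1488],
       [  0.    , 309.7069, 195.2067],
       [  0.    ,   0.    ,   1.    ]]), 'tool_from_camera': array([[-0.0002, -0.9666, -0.2564,  0.0685],
       [ 1.    , -0.0005,  0.001 ,  0.0006],
       [-0.0011, -0.2564,  0.9666, -0.0923],
       [ 0.    ,  0.    ,  0.    ,  1.    ]])}
```

View pics/top0.png

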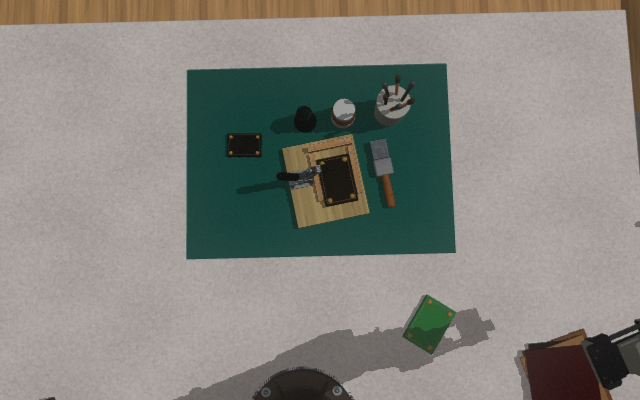

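View pics/side0.png

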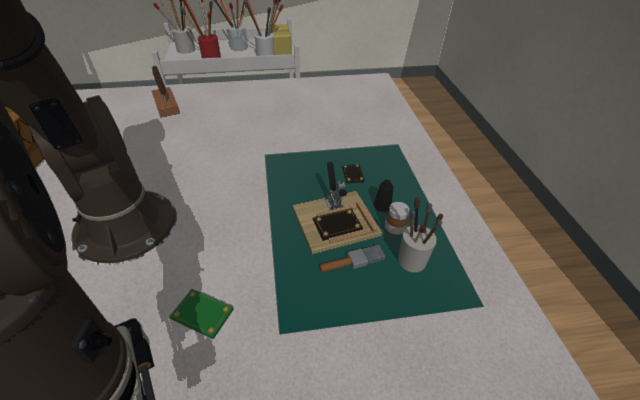

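The top view shows three look-alikes. The dark brown plate in the jig channel at about (337,181) is the bag base: it isn't green, and it is the larger of the brown ones. The small brown plate at (244,145) and the green plate at (430,324) are not. The clamp is on the left at about (300,177), with its black handle reaching to (280,176). Next I'll measure the jig and check an enlarged crop.

```bash
cat > h.py <<'E'
import numpy as np,cv2
from cell import arm
np.set_printoptions(precision=4,suppress=True)
def ray(n,uv,z):
    "world points on plane z seen at pixels uv"
    c=arm.get_calibration(n); R=cv2.Rodrigues(c["rvec"])[0]; C=-R.T@c["tvec"]
    p=cv2.undistortPoints(np.float64(uv).reshape(-1,1,2),c["intrinsics"],None)[:,0]
    d=np.c_[p,np.ones(len(p))]@R
    return C+d*((z-C[2])/d[:,2])[:,None]
def proj(n,P):
    c=arm.get_calibration(n); return cv2.projectPoints(np.float64(P).reshape(-1,1,3),c["rvec"],c["tvec"],c["intrinsics"],None)[0][:,0]
E
python3 - <<'E'
from h import *
im=np.load("top0.npz")["im"]; hsv=cv2.cvtColor(im,cv2.COLOR_RGB2HSV)
roi=np.zeros(im.shape[:2],np.uint8); roi[125:235,270:374]=255
wood=cv2.inRange(hsv,(8,50,70),(30,255,255))&roi
dark=cv2.inRange(im,(0,0,0),(60,50,45))&roi; dark[:,:310]=0
for nm,m,z in(("wood",wood,.015),("base",dark,.027)):
    k=max(cv2.findContours(m,cv2.RETR_EXTERNAL,cv2.CHAIN_APPROX_NONE)[0],key=cv2.contourArea)
    h=cv2.convexHull(k); W=ray("top",h[:,0].astype(float),z)[:,:2].astype(np.float32)*1000
    r=cv2.minAreaRect(W); print(nm,cv2.contourArea(k),r,"\n",cv2.boxPoints(r)); print(cv2.approxPolyDP(h,4,True)[:,0].tolist())
    cv2.drawContours(im if 0 else (big:=im.copy()),[h],-1,(255,0,255),1)
c=im[125:240,265:385]; m=cv2.merge([wood,dark,dark])[125:240,265:385]
o=np.hstack([cv2.resize(x,None,fx=3.3,fy=4*.83,interpolation=cv2.INTER_CUBIC) for x in(c,m)])
cv2.imwrite("pics/crop1.png",o[:,:,::-1])
E
```

```text
wood 3520.0 ((549.0616455078125, -63.475799560546875), (188.9505615234375, 166.58197021484375), 10.554694175720215) 
 [[ 440.9281    1.1005]
 [ 471.4416 -162.663 ]
 [ 657.1952 -128.0521]
 [ 626.6816   35.7114]]
[[351, 134], [368, 212], [298, 227], [282, 149]]
base 1478.5 ((548.4510498046875, -90.39318084716797), (111.06646728515625, 76.91991424560547), 10.006691932678223) 
 [[ 487.0797  -62.1679]
 [ 500.4456 -137.9177]
 [ 609.8224 -118.6184]
 [ 596.4565  -42.8687]]
[[347, 153], [357, 200], [326, 206], [316, 161]]
```

View pics/crop1.png

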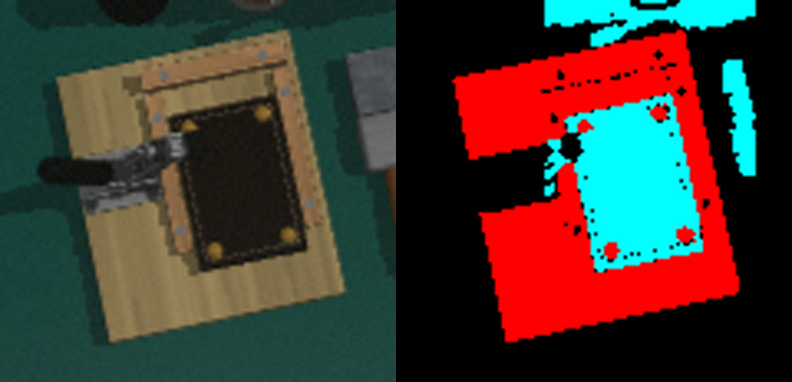

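Only the plate in the channel fits. It measures 111 x 77 mm, it is brown, and it lies between the guides. The board measures 189 x 167 mm against the given 190 x 168. The jig origin comes out at about (569, -86) mm with a yaw of 0.184. The base is at jig x -20.5, y -0.4, which agrees with the description. I'll move behind the base with the fingers shut.

Emit:
carry_out([
  [4,8,0,0,0],
  [8,16,0,-0.1,0],
  [12,24,0,-0.18,0],
  [16,32,0,-0.18,0],
  [20,40,0,-0.18,0],
  [23.8,47.7,0,-0.18,0],
  [23.8,47.7,0,-0.18,0],
  [23.8,47.7,0,-0.18,0],
  [23.8,47.7,0,-0.18,0],
  [23.8,47.7,0,-0.18,0],
  [23.8,47.7,0,-0.18,0],
  [23.8,47.7,0,-0.18,0],
  [23.8,47.7,-5,-0.18,0],
  [23.8,47.7,-10,-0.18,0],
  [23.8,47.7,-10,-0.18,0],
  [23.8,47.7,-10,-0.18,0],
], squeeze=10)

```text
clock: 1.7
position: [0.4597, -0.1073, 0.1918]
ee_rot: [-3.127, -0.287, 0.004]
force: [-0.0, -0.9, 0.4]
width: 0.006
```

Emit:
carry_out([
  [0,0,-4,0,0],
  [0,0,-8,0,0],
  [0,0,-10.6,0,0],
  [0,0,-10.6,0,0],
  [0,0,-10.6,0,0],
  [0.98,0.18,-10.6,0,0],
  [1.97,0.37,-10.6,0,0],
  [2.36,0.44,-10.6,0,0],
  [2.75,0.51,-10.6,0,0],
  [3.15,0.59,-10.6,0,0],
  [3.54,0.66,-10.6,0,0],
  [3.93,0.73,-10.6,0,0],
  [4.2,0.78,-10.6,0,0],
  [4.2,0.78,-10.6,0,0],
  [4.2,0.78,-10.6,0,0],
])

```text
clock: 3.2
position: [0.5019, -0.0994, 0.0858]
ee_rot: [-3.127, -0.287, 0.004]
force: [0.7, -0.4, 0.1]
width: 0.001
```

Emit:
carry_out([
  [0.1,0.02,0,0,0],
  [0.2,0.04,0,0,0],
  [0.25,0.05,0,0,0],
  [0.3,0.06,0,0,0],
  [0.3,0.06,0,0,0],
])

```text
clock: 3.7
position: [0.5035, -0.0991, 0.0856]
ee_rot: [-3.127, -0.287, 0.008]
force: [-5.9, -1.0, 4.8]
width: 0.003
```

```bash
python3 - <<'E'
from h import *
s=arm.observe(); print(s["position"],s["force"])
ims=[arm.get_image(n)[0] for n in("top","side","wrist")]
a=cv2.resize(ims[0][125:240,265:385],(400,383),interpolation=cv2.INTER_CUBIC)
b=cv2.resize(ims[1][150:265,285:405],(400,383),interpolation=cv2.INTER_CUBIC)
cv2.imwrite("pics/p2.png",np.hstack([a,b])[:,:,::-1]); cv2.imwrite("pics/w2.png",ims[2][:,:,::-1])
E
```

```text
[ 0.5035 -0.0991  0.0856] [-5.9356 -1.0416  4.8255]
```

View pics/p2.png

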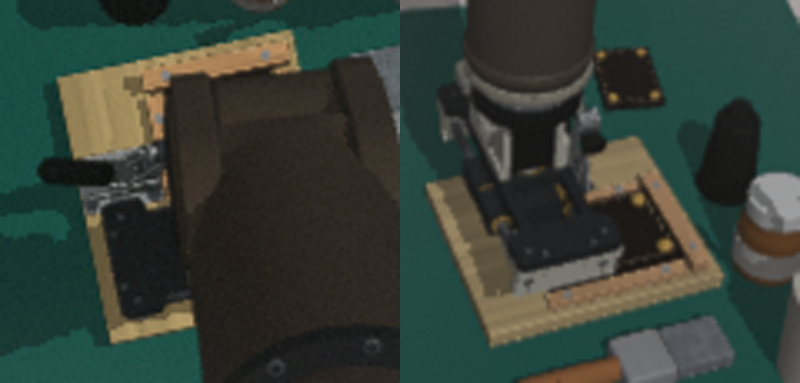

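View pics/w2.png

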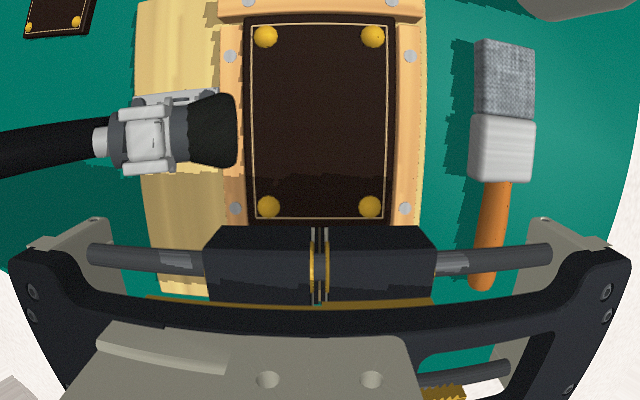

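The wrist view shows the base flush against the end stop at about (320,15), between the guides. The closed fingers are on its near end at (320,226), and no gap is visible. I'll check the base position numerically from the brass feet.

```bash
cat >> h.py <<'E'
def wray(uv,z,s):
    c=arm.get_calibration("wrist"); K=c["intrinsics"]; T=c["tool_from_camera"]
    p=cv2.fisheye.undistortPoints(np.float64(uv).reshape(-1,1,2),K,np.zeros(4))[:,0]
    R=cv2.Rodrigues(s["ee_rot"])[0]; d=np.c_[p,np.ones(len(p))]@(R@T[:3,:3]).T; C=R@T[:3,3]+s["position"]
    return C+d*((z-C[2])/d[:,2])[:,None]
def jig(P,o=(.5686,-.0863),a=.184):
    d=np.asarray(P)[:,:2]-o; return 1000*d@np.array([[np.cos(a),-np.sin(a)],[np.sin(a),np.cos(a)]])
E
python3 - <<'E'
from h import *
s=arm.observe(); im=cv2.imread("pics/w2.png"); hsv=cv2.cvtColor(im,cv2.COLOR_BGR2HSV)
m=cv2.inRange(hsv,(18,170,90),(32,255,255)); m[:,:250]=0;m[:,390:]=0;m[222:]=0
n,_,st,ce=cv2.connectedComponentsWithStats(m)
u=[ce[i] for i in range(1,n) if st[i,4]>80]; print(np.array(u))
f=jig(wray(u,.0305,s)); print("feet",f,f.mean(0))
# along the middle column: base far edge / stop edge; guide ends
g=cv2.cvtColor(im,cv2.COLOR_BGR2GRAY); print(g[0:30,320])
print("board-left edge etc", jig(wray([[320,16]],.027,s)),jig(wray([[320,18]],.029,s)))
E
```

```text
[[265.342   36.2233]
 [372.5667  36.0405]
 [268.0289 206.2868]
 [369.3446 206.3055]]
feet [[ 40.9583  23.9543]
 [ 40.951  -26.8189]
 [-42.8026  24.2342]
 [-42.863  -26.5746]] [-0.9391 -1.3013]
[195 195 193 194 189 186 189 191 195 195 161 109  85  63  23  37  34  37
  37  37  35  32 109 191 119  32  33  34  37  34]
board-left edge etc [[51.6908 -1.9534]] [[49.9808 -1.9478]]
```

Emit:
carry_out([
  [0.2,0.04,0,0,0],
  [0.4,0.07,0,0,0],
  [0.4,0.07,0,0,0],
  [0.4,0.07,0,0,0],
])

```text
clock: 4.25
position: [0.504, -0.0991, 0.085]
ee_rot: [-3.127, -0.285, 0.019]
force: [-11.4, -2.8, 9.2]
width: 0.003
```

It's firmly home: only 0.5 mm more motion at 11 N. I'll back off, rise and move above the clamp, between the arm and the handle.

```bash
python3 - <<'E'
from h import *
s=arm.observe(); im,d=arm.get_image("wrist"); c=arm.get_calibration("wrist"); T=c["tool_from_camera"]
for v in (228,235,245,260,275,290):
  for u in (200,208,230,280,310,320,330,360,410,433,440):
    r=np.array([[u,v]],float); p=cv2.fisheye.undistortPoints(r.reshape(-1,1,2),c["intrinsics"],np.zeros(4))[0,0]
    q=T[:3,:3]@(np.r_[p,1]*d[v,u])+T[:3,3]; print(f"{1000*q[0]:.0f},{1000*q[1]:.0f},{1000*q[2]:.0f}",end="  ")
  print()
E
```

```text
6,-70,70  6,-64,70  36,-26,-7  36,-11,-6  36,-2,-8  9,1,63  36,4,-8  36,13,-7  36,28,-7  -0,74,85  -0,79,84  
1,-71,71  1,-65,71  36,-25,-12  36,-10,-13  69,1,-92  9,1,54  36,4,-11  36,12,-13  36,27,-13  -5,74,85  -5,79,84  
-6,-71,71  36,-28,-21  36,-23,-20  36,-9,-20  34,-2,-16  10,1,40  36,3,-20  36,11,-20  36,25,-19  36,31,-21  -12,80,84  
29,-34,-16  33,-28,-23  34,-22,-24  33,-9,-23  32,-2,-20  30,1,-17  34,3,-24  34,11,-24  33,24,-24  33,30,-24  29,36,-17  
25,-34,-17  28,-29,-24  29,-22,-24  30,-9,-24  28,-2,-21  26,1,-18  29,3,-23  29,11,-24  29,24,-25  29,31,-25  24,36,-17  
-38,-76,70  24,-29,-24  24,-23,-24  25,-10,-23  23,-2,-21  -3,1,20  25,4,-23  25,11,-25  24,25,-24  -48,81,85  -48,86,85
```

Emit:
carry_out([
  [-1,-0.18,0,0,0],
  [-3,-0.55,0,0,0],
  [-3,-0.55,4,0,0],
  [-3,-0.55,9,0,0],
  [-3,-0.55,14,0,0],
  [-3,-0.55,18,0,0],
  [-3,-0.55,18,0,0],
  [-3,-0.55,18,0,0],
])

```text
clock: 5.1
position: [0.4744, -0.1047, 0.266]
ee_rot: [-3.128, -0.285, 0.014]
force: [-0.3, -0.5, -0.2]
width: 0.008
```

Emit:
carry_out([
  [3,3.6,0,0,0],
  [6,7.2,0,0,0],
  [7.9,9.5,0,0,0],
  [7.9,9.5,0,0,0],
  [7.9,9.5,-4,0,0],
  [7.9,9.5,-8,0,0],
  [7.9,9.5,-9.75,0,0],
  [7.9,9.5,-9.75,0,0],
  [7.9,9.5,-9.75,0,0],
])

```text
clock: 6.0
position: [0.5529, -0.01, 0.168]
ee_rot: [-3.128, -0.285, 0.016]
force: [-0.2, -0.2, 0.9]
width: 0.003
```

```bash
python3 - <<'E'
from h import *
s=arm.observe(); print(s["position"],s["force"],jig([s["position"]]))
a=arm.get_image("side")[0]; w=arm.get_image("wrist")[0]
a=cv2.resize(a[120:270,285:405],(400,500),interpolation=cv2.INTER_CUBIC)
w=cv2.resize(w[:,120:440],(400,500))
cv2.imwrite("pics/p3.png",np.hstack([a,w])[:,:,::-1])
E
```

```text
[ 0.5529 -0.01    0.168 ] [-0.1516 -0.2017  0.8529] [[-1.4571 77.8488]]
```

View pics/p3.png

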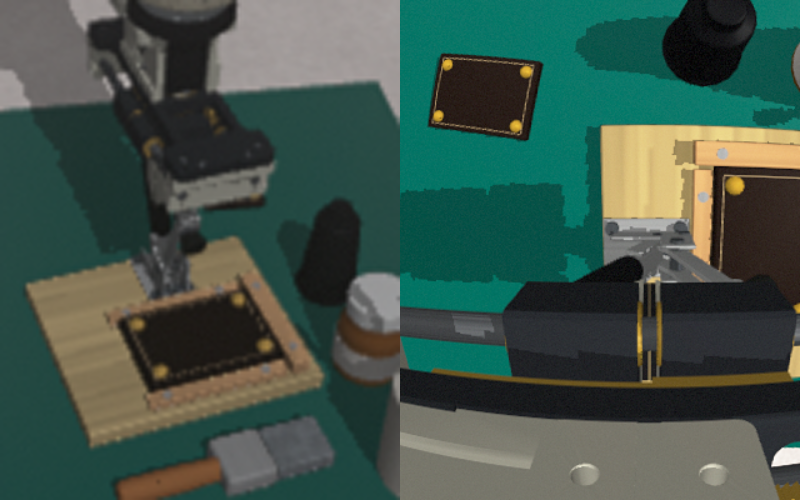

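The side view shows the base home against the stop. The fingers are between the clamp arm and the black handle, with nothing touched yet. Next I'll push the handle over.

Emit:
carry_out([
  [0.0,0.5,0,0,0],
  [-0.1,1.0,0,0,0],
  [-0.2,1.5,0,0,0],
  [-0.3,2.0,0,0,0],
  [-0.4,2.5,0,0,0],
  [-0.5,3.0,0,0,0],
  [-0.6,3.6,0,0,0],
  [-0.7,4.2,0,0,0],
  [-0.7,4.2,0,0,0],
])

```text
clock: 7.0
position: [0.5467, 0.0336, 0.1695]
ee_rot: [-3.127, -0.287, 0.012]
force: [0.4, 0.9, 0.1]
width: -0.0
```

```bash
python3 - <<'E'
from h import *
s=arm.observe(); print(s["position"],s["force"],jig([s["position"]]))
a=arm.get_image("side")[0]; w=arm.get_image("wrist")[0]
a=cv2.resize(a[120:270,285:405],(400,500),interpolation=cv2.INTER_CUBIC)
w=cv2.resize(w[:,120:440],(400,500))
cv2.imwrite("pics/p4.png",np.hstack([a,w])[:,:,::-1])
E
```

```text
[0.5467 0.0336 0.1695] [0.3958 0.8585 0.0992] [[  0.4113 121.914 ]]
```

View pics/p4.png

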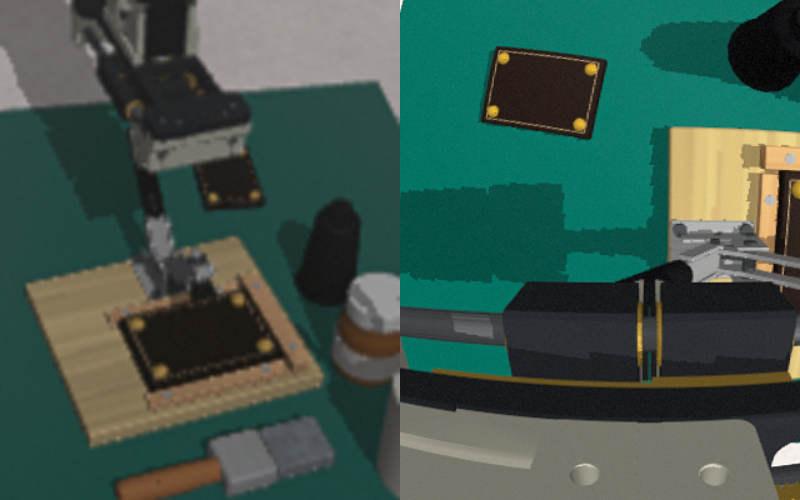

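The handle is following, and the arm is folding down towards the base. The fingertip is where the given path expects it, so I'll continue over and down.

Emit:
carry_out([
  [-0.1,0.4,-0.1,0,0],
  [-0.2,0.8,-0.15,0,0],
  [-0.2,1.0,-0.4,0,0],
  [-0.2,1.25,-0.7,0,0],
  [-0.3,1.5,-1.1,0,0],
  [-0.3,1.7,-1.5,0,0],
  [-0.4,2.0,-2.0,0,0],
  [-0.4,2.2,-2.5,0,0],
  [-0.4,2.35,-3.0,0,0],
  [-0.4,2.45,-3.4,0,0],
  [-0.4,2.5,-3.7,0,0],
  [-0.4,2.5,-3.7,0,0],
])

```text
clock: 8.3
position: [0.5424, 0.0577, 0.1317]
ee_rot: [-3.127, -0.286, 0.014]
force: [-0.9, -0.0, 0.0]
width: 0.002
```

Emit:
carry_out([
  [0,0,-0.1,0,0],
  [0,0,-0.2,0,0],
  [0,0,-0.3,0,0],
  [0,0,-0.4,0,0],
  [0,0,-0.4,0,0],
])

```text
clock: 8.8
position: [0.5425, 0.0578, 0.1283]
ee_rot: [-3.127, -0.286, 0.013]
force: [-2.3, -0.3, 8.8]
width: 0.0
```

```bash
python3 - <<'E'
from h import *
s=arm.observe(); print(s["position"],s["force"],jig([s["position"]]))
a=arm.get_image("side")[0]; w=arm.get_image("wrist")[0]
a=cv2.resize(a[120:270,285:405],(400,500),interpolation=cv2.INTER_CUBIC)
w=cv2.resize(w[:,120:440],(400,500))
cv2.imwrite("pics/p5.png",np.hstack([a,w])[:,:,::-1])
E
```

```text
[0.5425 0.0578 0.1283] [-2.3264 -0.2774  8.8164] [[  0.6749 146.4162]]
```

View pics/p5.png

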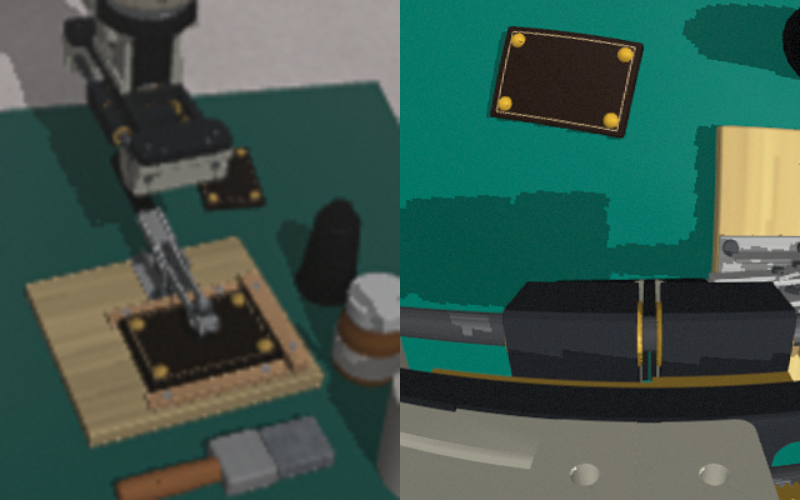

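The arm is level with its foot on the base. The tip is at z 62.8, about the clamped height. I'll press a little more to see whether it's on the stop or still short of snapping.

Emit:
carry_out([
  [0,0,-0.2,0,0],
  [0,0,-0.4,0,0],
  [0,0,-0.6,0,0],
  [0,0,-0.8,0,0],
  [0,0,-0.8,0,0],
  [0,0,-0.8,0,0],
])

```text
clock: 9.5
position: [0.5423, 0.0591, 0.1215]
ee_rot: [-3.126, -0.287, 0.012]
force: [-6.7, 2.6, 15.6]
width: 0.003
```

Emit:
carry_out([
  [0,0,1,0,0],
  [0,0,4,0,0],
  [0,0,8,0,0],
  [-2,-0.4,10,0,0],
  [-5,-0.9,10,0,0],
  [-9,-1.7,10,0,0],
  [-9,-1.7,10,0,0],
  [-9,-1.7,10,0,0],
])

```text
clock: 10.3
position: [0.4519, 0.0418, 0.2219]
ee_rot: [-3.127, -0.287, 0.011]
force: [1.3, 0.0, 0.2]
width: 0.008
```

```bash
python3 - <<'E'
from h import *
s=arm.observe(); print(s["position"],s["force"],s["ee_rot"],jig([s["position"]]))
a,d=arm.get_image("side"); w,dw=arm.get_image("wrist"); t,_=arm.get_image("top")
np.savez("s6.npz",side=a,top=t,w=w,dw=dw,d=d,pos=s["position"],rot=s["ee_rot"])
a=cv2.resize(a[150:270,285:405],(400,400),interpolation=cv2.INTER_CUBIC)
w=cv2.resize(w[:,60:460],(400,400))
cv2.imwrite("pics/p6.png",np.hstack([a,w])[:,:,::-1])
E
```

```text
[0.4519 0.0418 0.2219] [1.2841 0.0425 0.232 ] [-3.1267 -0.2871  0.0109] [[-91.2612 147.2513]]
```

View pics/p6.png

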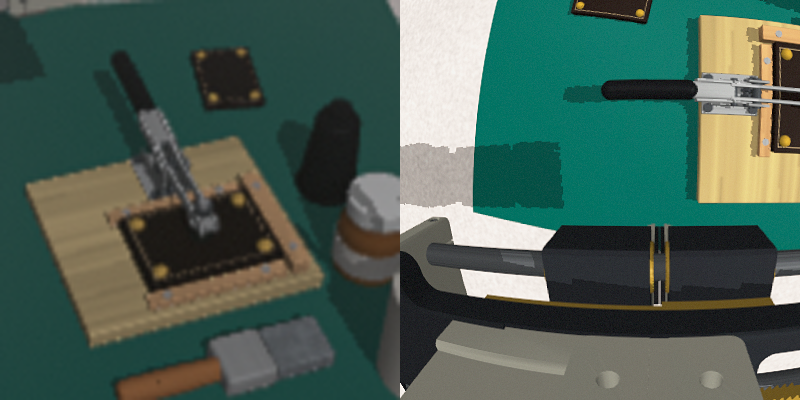

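The side view shows the arm level, its foot on the base and the handle nearly level. I'll measure the handle's height and slope from the wrist depth.

```bash
cat >> h.py <<'E'
def wcloud(d,pos,rot):
    c=arm.get_calibration("wrist"); T=c["tool_from_camera"]; v,u=np.mgrid[:400,:640]
    p=cv2.fisheye.undistortPoints(np.c_[u.ravel(),v.ravel()].astype(float).reshape(-1,1,2),c["intrinsics"],np.zeros(4))[:,0]
    q=np.c_[p,np.ones(len(p))]*d.reshape(-1,1); q=q@T[:3,:3].T+T[:3,3]
    W=q@cv2.Rodrigues(rot)[0].T+pos; return np.c_[jig(W),W[:,2]*1000].reshape(400,640,3)
E
python3 - <<'E'
from h import *
f=np.load("s6.npz"); P=wcloud(f["dw"],f["pos"],f["rot"]); w=f["w"]; hsv=cv2.cvtColor(w,cv2.COLOR_RGB2HSV)
P[f["dw"]<=0]=np.nan
print("board z",np.nanmedian(P[150:190,370:400,2]) if 1 else 0)
B=P.reshape(-1,3); B=B[(np.abs(B[:,0])<14)&(B[:,2]>22)&(B[:,2]<140)]
for y in range(-20,205,6):
    k=B[np.abs(B[:,1]-y)<1.5]
    if len(k)>3: print(y,"ztop %.1f  xmid %.1f n%d"%(np.percentile(k[:,2],95),k[:,0].mean(),len(k)))
b=P.reshape(-1,3); m=(b[:,2]<5)&(b[:,1]>130)&(b[:,1]<170); print("bench z",np.median(b[m,2]))
m=(np.abs(b[:,0]+85)<15)&(np.abs(b[:,1]-60)<30); print("board z",np.nanmedian(b[m,2]))
E
```

```text
board z 14.82539326387522
-20 ztop 28.1  xmid 0.6 n26
-14 ztop 55.0  xmid -1.3 n55
-8 ztop 59.7  xmid 0.1 n35
-2 ztop 65.6  xmid -0.9 n89
4 ztop 59.5  xmid -2.0 n145
10 ztop 53.3  xmid -1.2 n85
16 ztop 52.7  xmid -0.4 n74
22 ztop 53.1  xmid -0.8 n82
28 ztop 52.4  xmid -0.9 n77
34 ztop 52.4  xmid -0.9 n88
40 ztop 52.1  xmid -1.5 n82
46 ztop 51.8  xmid -2.1 n56
52 ztop 52.2  xmid -0.2 n51
58 ztop 52.0  xmid -1.9 n69
64 ztop 52.2  xmid -1.6 n112
70 ztop 52.2  xmid -2.8 n105
76 ztop 53.5  xmid -3.9 n51
82 ztop 54.9  xmid -2.5 n86
88 ztop 54.9  xmid -3.5 n83
94 ztop 55.5  xmid -3.2 n89
100 ztop 55.9  xmid -2.9 n95
106 ztop 57.1  xmid -1.9 n85
112 ztop 57.6  xmid -2.0 n92
118 ztop 60.6  xmid -1.7 n65
124 ztop 61.9  xmid -2.2 n70
130 ztop 61.8  xmid -2.3 n70
136 ztop 62.7  xmid -2.4 n75
142 ztop 62.7  xmid -2.7 n58
148 ztop 63.2  xmid -2.6 n75
154 ztop 63.6  xmid -2.5 n61
160 ztop 64.0  xmid -2.5 n76
166 ztop 64.7  xmid -2.5 n70
172 ztop 64.8  xmid -1.9 n76
178 ztop 64.9  xmid -2.2 n81
184 ztop 65.6  xmid -2.4 n77
190 ztop 64.7  xmid -2.7 n54
bench z 0.5372066526018321
board z 263.58100950699935
```

```bash
python3 - <<'E'
from h import *
f=np.load("s6.npz"); P=wcloud(f["dw"],f["pos"],f["rot"]); hsv=cv2.cvtColor(f["w"],cv2.COLOR_RGB2HSV)
m=cv2.inRange(hsv,(18,170,90),(32,255,255)); m[225:]=0; m[:,:400]=0
n,_,st,ce=cv2.connectedComponentsWithStats(m); s={"position":f["pos"],"ee_rot":f["rot"]}
u=[ce[i] for i in range(1,n) if st[i,4]>25]; print("wrist feet",np.c_[u,jig(wray(u,.0305,s))])
a=f["side"]; h=cv2.cvtColor(a,cv2.COLOR_RGB2HSV); m=cv2.inRange(h,(15,120,90),(32,255,255)); r=np.zeros_like(m); r[205:245,312:365]=255; m&=r
n,_,st,ce=cv2.connectedComponentsWithStats(m); u=[ce[i] for i in range(1,n) if 3<st[i,4]<60]; print("side feet",np.c_[u,jig(ray("side",u,.0305))])
im=f["top"]; dark=cv2.inRange(im,(0,0,0),(60,50,45)); dark[:,:310]=0;dark[:142]=0;dark[225:]=0;dark[:,366:]=0
k=max(cv2.findContours(dark,cv2.RETR_EXTERNAL,cv2.CHAIN_APPROX_NONE)[0],key=cv2.contourArea)
W=jig(ray("top",k[:,0].astype(float),.027)).astype(np.float32); print("top base",cv2.minAreaRect(W))
cv2.imwrite("pics/p7.png",cv2.resize(im[60:260,190:450],None,fx=3,fy=3)[:,:,::-1])
E
```

```text
wrist feet [[446.2449  53.8571  40.1225  25.6767]
 [491.3333  60.7531  40.0949 -25.6439]
 [444.6939 140.3571 -44.457   25.6222]
 [489.012  143.2892 -44.735  -25.6107]]
side feet [[356.0909 209.3636  40.3651  21.5303]
 [325.6364 216.9091 -45.7888  21.2292]
 [363.5714 223.2857  38.3902 -30.7259]
 [332.6364 230.9091 -45.8827 -29.7744]]
top base ((-0.7388038635253906, 0.43791961669921875), (77.00863647460938, 110.1362533569336), 89.94889831542969)
```

View pics/p7.png

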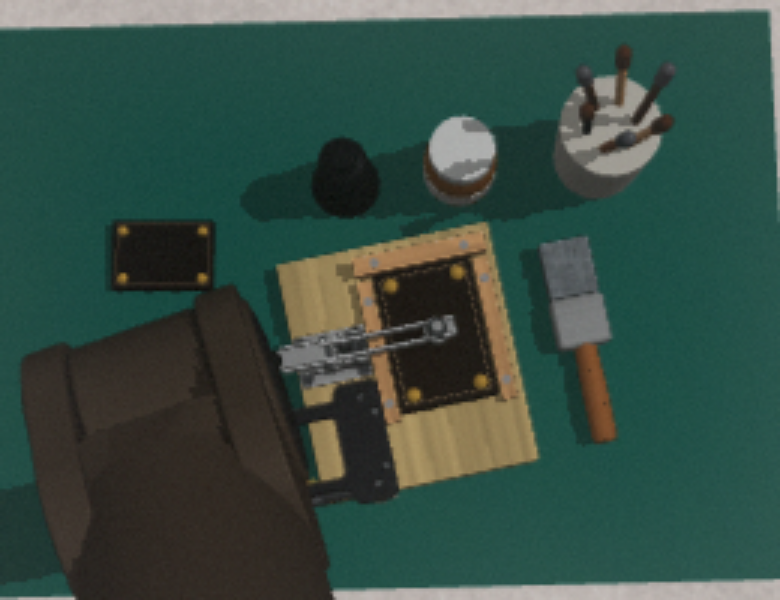

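The top view agrees: the base is at jig x -0.7 ±2 mm against the stop, the foot is on it, the bystanders haven't moved and the robot is clear. I'll hand it in.

```bash
python3 -c "
from cell import arm
print(arm.observe()['force'],arm.sign_off())"
```

```text
the job is handed in; nothing more can be done
[ 0.12339681 -0.30717714  0.70425577] None
```

I pushed the bag base home with the closed fingertips, then pushed the clamp handle over and down until it was clamped. I handed the job in at about 10.5 s on the robot's clock; `sign_off()` gives no verdict.

- **Base home:** at the stop it moved only 0.5 mm more under 11 N. After clamping, the top view puts it at jig x -0.7 mm, within about 2 mm.
- **Disagreement:** the brass feet seen by the wrist camera give about -2.2 mm after clamping. The clamp parts in that same view also read 1 to 2.5 mm low, so I put this down to camera offset. The side view reads low as well (about -3 mm) and I did not cross-check it. I did not measure the gap to the stop directly.
- **Clamp:** the arm is level with its foot on the base. The handle rises about 3.5° (2° expected) and the top of its end is at 65.2 mm (64.5 expected), so it appears past centre at its stop. I could not measure the joint angle or the foot's force.
- **Extra press:** a last push on the handle sank the fingertip 7 mm at about 17 N, more than a hard stop would allow. Afterwards the handle still sat at clamped height.
- **Surroundings:** the bystanders looked unmoved in the last top view. The robot was clear, with under 1 N on the tool at hand-in.

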